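# Tip the press weight over the bench edge into its crate

## Task

The glued panel has dried, so put the steel press weight away in the plywood crate that stands at the far edge of the bench. It is too heavy to carry and must never be lifted clear of the bench: take its nose (the end without the handle), slide it along the bench to the crate, raise only the nose onto the edge strip so that it juts out over the crate's mouth, set it down there and let go. Then take it again by the handle over its tail, tip it nose-down over the strip with the handle in your grip, and let it slide into the crate, leaving the other things on the bench undisturbed.

Things in the scene. Friction and masses are not known exactly. Their poses are not given: they have to be found in the camera images.
- weight: the press weight: a plain dark steel bar, 150 long (x), 45 wide (y), 40 high (z), about 2.2 kg (1.9 to 2.5), centre of mass within 4 mm of the middle of its length; a staple handle of 12 mm round steel stands on its tail half. Lies flat on the bench at the start, nose roughly towards the far edge. Origin: centre of the bar's underside; x points to the nose (the end without handle), z up
- weight_nose (a point): middle of the lower edge of the weight's nose end, 75 mm ahead of the origin
- weight_tail (a point): middle of the lower edge of the weight's tail end, 75 mm behind the origin
- weight_handle (a point): middle of the handle's top bar: 46 mm behind the weight's origin and 75 mm above its underside. The top bar is 12 mm thick, runs along the weight's x for 40 mm between its two legs (at 26 and 66 mm behind the origin), with 29 mm of free height under it
- edge_strip: hardwood strip fixed along the whole far edge of the bench top, parallel to y: 18 mm wide (x), 14 mm high, top edges rounded 3 mm, its outer face flush with the bench's edge. Origin: middle of its underside, at bench-top height
- crate: open plywood crate on a trolley pushed up against the far bench edge (fixed; 4 mm gap to the bench): outside 264 (x) by 224 (y) mm, walls 12 mm, inside 240 by 200 mm and 201 mm deep to its rubber mat. Its rim is 12 mm lower than the bench top. Origin: centre of the mouth at rim height; axes parallel to the bench's
- blank: bystander: upright turning blank of glued wood, 75 x 75 x 150 mm high. Origin: centre of its underside
- glue: bystander: white glue bottle, 64 mm across, 170 mm high, standing. Origin: centre of its underside
- mallet: bystander: wooden joiner's mallet lying flat, head 75 x 110 x 60 mm at its +x end, handle towards its -x, about 290 mm long overall. Origin: on the bench, 100 mm behind the head's centre
Mind the look-alikes: they are no part of the job. Leave any orange or red look-alike of the weight alone.

How it is judged:
On the way, in this order (a step that is already met when the one before it is completed fails the run):
1. the nose rests on the edge strip, 10 mm or more past the bench's edge and within 65 mm of the crate's middle line; the tail is on the bench, all at rest and let go (x of weight_nose in the frame of edge_strip above 0.019 m and height (world z) of weight_nose between 0.008 and 0.045 m and height (world z) of weight_tail below 0.008 m and y of weight_nose in the frame of crate between -0.065 and 0.065 m and linear speed of weight below 0.02 m/s and contact force between each of the arm, the fingers and weight below 0.1 N), for 0.3 s.
2. held by its tail half in the gripper, the weight is tipped nose-down by 7 degrees or more over the strip (angle between weight's own x axis and vertical above 1.693 rad and contact force between the fingers and weight above 0.5 N and x of the grasp point in the frame of weight below 0 m and x of weight_nose in the frame of edge_strip above 0.009 m), for 0.05 s.
At the end, for the whole second after the job is handed in: the weight lies inside the crate, at rest but for a last slight rocking, both its ends below the rim (in any attitude), and is let go; the bystanders are where they were (x of weight in the frame of crate between -0.13 and 0.13 m and y of weight in the frame of crate between -0.11 and 0.11 m and height (world z) of each of weight_nose, weight_tail below -0.012 m and height (world z) of weight_handle below 0 m and linear speed of weight below 0.1 m/s and contact force between the fingers and weight below 0.1 N); the robot touches nothing.
It fails at once if the weight is lifted clear of the bench (both ends more than 20 mm above it) (height (world z) of each of weight_nose, weight_tail above 0.02 m).
It fails at once if the turning blank is moved by more than 20 mm or tipped (distance of blank from where it was at the start of the episode above 0.02 m or angle between blank's own z axis and vertical above 0.3 rad).
It fails at once if the glue bottle is moved by more than 20 mm or tipped (distance of glue from where it was at the start of the episode above 0.02 m or angle between glue's own z axis and vertical above 0.3 rad).
It fails at once if the mallet is moved by more than 20 mm (distance of mallet from where it was at the start of the episode above 0.02 m).
It also fails if it takes over 54 s, if anything falls off the work surface, if the arm or the gripper's body presses on something with over 40 N, if the wrist force passes 120 N, or if a joint passes its speed limit or range.

## Robot

A 6-joint arm with a two-finger parallel gripper is mounted at the origin on the work surface. World frame = base frame: x ahead of the robot, y to its left, z up, the work surface at z = 0. Lengths are in m, angles in rad, forces in N, time in s.
With the tool pointing down it reaches from about 0.35 to 0.975 m from the base axis. Payload 7.1 kg.
Tool frame: the origin (TCP) lies on the centre line of the jaws, within the pads' length; the fingertips stand 11 mm ahead of it and the grasp point (between the pads) lies 8 mm behind it; y points along the fingers, z is the direction in which the jaws open and shut, and the axes are right-handed (so a half turn about y gives the same grasp; the last joint's range is limited). The gripper opens to 88 mm and grips with 3 to 60 N. Pads are 20 mm wide; open, the fingers measure 115 mm over their backs; the gripper's body (75 mm by 178 mm) begins 61 mm behind the grasp point.
Start: joints at [1.309, 0.423, 1.63, -0, 1.089, -0.019], TCP at [0.15, 0.607, 0.234] pointing down, gripper open.
Joint ranges: [-3, 3], [-0.9, 2.11], [0.09, 2.58], [-1.31, 4.45], [0.11, 2.69], [-2.54, 2.54]. Speed limits (rad/s): [2.39, 2.39, 3.01, 3.14, 3.14, 3.14].

## Interface

Orientations are given as [roll, pitch, yaw] about the fixed x, y, z axes, in that order (R = Rz(yaw) Ry(pitch) Rx(roll)).
In Python, from plant import arm gives the robot as it stands.
- The arm moves only by the tool apply_moves, never from a script. Its argument "motion" is text: rows parted by semicolons, each of 7 numbers parted by spaces: the turn, a rotation vector about the world's x, y, z in degrees, then the shift along the world's x, y, z in m, then the finger opening in m, from 0 to 0.0878. A call has exactly 8 rows; each row is the pose to reach, as a shift and turn from the pose commanded when the call began; what a row does not reach only later rows make up. A row lasts 1/12 s, in which the tool goes at most 41.7 mm and 7.16 degrees, less where a joint would pass 70% of its speed; a pose out of reach is approached as far as the arm can. A call with a gripper value outside its range is refused whole. The fingers move at their own pace and stop on an object; the grip force is fixed at half the most. Time passes only in rows, so rows that repeat a pose let the fingers close, or fill a call up. It gives the time, the measured TCP pose, the force and the opening at its end, in the units of the state.
- arm.get_obs(): the state, without advancing time (a new reading comes with each control period).
- arm.grab_frame(name): name is "side" or "top"; returns a dict with "image" (420x560x3 uint8, red, green, blue), "fovy" (degrees; the focal length in pixels is half the picture's height over the tangent of half this angle, whatever the lens; pixels are square), "cx", "cy" (the principal point, pixels), "rvec" (rotation vector, rad) and "tvec" (3), from world to camera coordinates, as OpenCV has them. Camera axes: x right, y down, z forward; pixel columns grow to the right and rows downward; lengths in m; the calibration is good to about 2 mm. A picture is of the moment at which its call begins. There is no depth.
- arm.sign_off(): hands the job in, once; it reports no verdict.
Trained networks look in the newest picture that a camera, given by its name, has taken for a name from the list of things; names that differ only in an ending like _2 or _b are one class to them, and where a whole thing is asked for, a point or a joint stands for the part that bears it (a point fixed in the world has none). Each returns a list of dicts, best first, with "p" (0 to 1); they miss things now and then, are a little off and sometimes report something else, mostly with a low value. They report only what shows in the picture. A call takes as long as a camera call. They do not tell look-alikes from the thing itself.
- arm.silhouettes(camera, target): "region" (420x560 bool, what is visible of it) and "xy" ([column, row] in pixels, amid what is visible of it).
The state is a dict: "t": time; "joint_pos": joint angles; "qvel": joint speeds; "joint_efforts": joint torques, N m; "tcp_pos": TCP position; "tcp_rot": TCP orientation; "contact_force": force on the tool from outside, world axes, zero at the start; "wrist_torque": the same for the moment, N m; "grip_width": opening from 0.0 (shut) to 1.0 (fully open).
Only numpy, scipy, OpenCV 4.12 (cv2) and the standard library are available. Lean on these libraries where they do the work, as an engineer would, in place of code of your own. Each camera call takes 0.05 s, during which the arm holds its last target.

## Working session

There is one attempt and no reset: what is moved stays moved. The work goes in short steps, Python scripts to look and compute and a tool call to move; the robot and the scene stay as the last step left them, time stands still between calls to the robot, and variables do not carry over. Pictures are saved under pics/ and viewed, and the job is handed in when it is done.

Besides the shell and the picture viewer there is one more tool, called after "Emit:" by a JSON object that holds its "api" and its "payload". apply_moves: Moves the arm, as the interface text tells. Its arguments: {"type":"object","properties":{"motion":{"type":"string"}},"required":["motion"]}

```bash
ls; mkdir -p pics
cat > h.py <<'E'
import numpy as np, cv2, pickle
from plant import arm
def grab(n,name=None):
    f=arm.grab_frame(n)
    if name: cv2.imwrite(f'pics/{name}.png',cv2.cvtColor(f['image'],cv2.COLOR_RGB2BGR))
    pickle.dump(f,open(f'{n}.pkl','wb'))
    return f
def cal(f):
    fl=210/np.tan(np.radians(f['fovy'])/2)
    K=np.array([[fl,0,f['cx']],[0,fl,f['cy']],[0,0,1.]])
    return K,cv2.Rodrigues(np.array(f['rvec'],float))[0],np.array(f['tvec'],float).reshape(3)
def ray(f,uv,z):
    K,R,t=cal(f); d=R.T@np.linalg.inv(K)@np.array([uv[0],uv[1],1.]); c=-R.T@t
    return c+d*(z-c[2])/d[2]
def proj(f,P):
    K,R,t=cal(f); p=(K@(R@np.atleast_2d(P).T+t[:,None])).T
    return p[:,:2]/p[:,2:]
E
python3 - <<'E'
from h import *
for n in('top','side'):
    f=grab(n,n+'0'); K,R,t=cal(f); print(n,[k for k in f],f['fovy'],-R.T@t)
    for k in('weight','edge_strip','crate','blank','glue','mallet'):
        for r in arm.silhouettes(n,k): print(k,round(r['p'],2),r['xy'],r['region'].sum(), ray(f,r['xy'],0.0).round(3))
print(arm.get_obs())
E
```

```text
pics
top ['image', 'fovy', 'cx', 'cy', 'rvec', 'tvec'] 54.951867832983496 [0.28365015 0.01575995 1.14170166]
weight 0.86 [322.4, 203.8] 949 [ 0.51  -0.107  0.   ]
weight 0.86 [403.6, 328.3] 1205 [ 0.161 -0.316  0.   ]
weight 0.71 [345.8, 275.1] 942 [ 0.307 -0.165  0.   ]
weight 0.62 [251.0, 264.0] 924 [0.341 0.099 0.   ]
edge_strip 0.9 [274.6, 165.3] 4160 [0.628 0.029 0.   ]
crate 0.85 [259.8, 114.7] 9455 [0.787 0.072 0.   ]
blank 0.74 [179.3, 208.8] 1389 [0.502 0.305 0.   ]
blank 0.7 [320.3, 206.2] 884 [ 0.503 -0.101  0.   ]
glue 0.95 [92.3, 220.5] 950 [0.472 0.554 0.   ]
mallet 0.65 [420.9, 191.5] 2163 [ 0.542 -0.393  0.   ]
mallet 0.44 [276.2, 163.1] 3522 [0.634 0.024 0.   ]
side ['image', 'fovy', 'cx', 'cy', 'rvec', 'tvec'] 45.27103271074309 [-0.10776131 -0.9007097   0.86722123]
weight 0.95 [320.3, 253.8] 1257 [ 0.517 -0.065  0.   ]
weight 0.93 [229.3, 240.6] 855 [0.342 0.125 0.   ]
weight 0.92 [245.7, 374.0] 2059 [ 0.163 -0.291  0.   ]
weight 0.76 [273.6, 299.3] 1703 [ 0.324 -0.14   0.   ]
edge_strip 0.77 [442.2, 308.6] 2713 [ 0.634 -0.389  0.   ]
crate 0.64 [386.9, 224.3] 7191 
[... 224 characters left out ...]
 0.   ]
{'t': 0.7, 'joint_pos': array([ 1.30901765e+00,  4.23048099e-01,  1.62990574e+00, -4.35609116e-05,
        1.08862008e+00, -1.90076699e-02]), 'qvel': array([ 6.83595244e-04,  1.47787651e-04, -6.87218496e-05, -1.12931429e-03,
       -1.18180305e-03,  7.28707336e-04]), 'joint_efforts': array([-1.03797309e-03, -5.44429171e+01, -2.73993391e+01,  6.43158937e-02,
        1.69025373e-02, -5.47591071e-06]), 'tcp_pos': array([0.15023108, 0.60665358, 0.23370523]), 'tcp_rot': array([-1.57077833e+00, -3.89440013e-05, -2.42750808e-01]), 'contact_force': array([-0.79102615, -0.34603917, -0.97212743]), 'wrist_torque': array([-0.03040057, -0.00489419, -0.00616809]), 'grip_width': 0.9965356253725274}
```

View pics/top0.png

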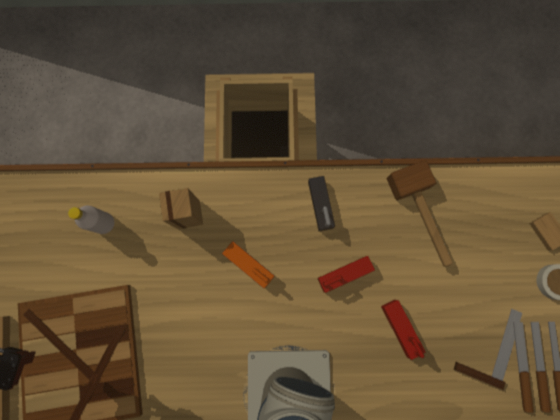

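View pics/side0.png

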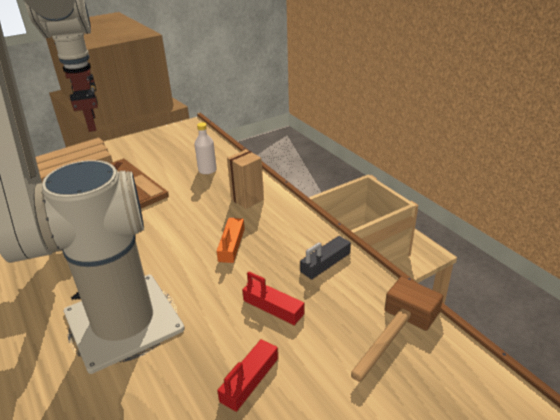

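Run:
```python
import cv2,numpy as np
t=cv2.imread('pics/top0.png');s=cv2.imread('pics/side0.png')
a=cv2.resize(t[180:360,220:440],(780,600)[:1]*1+(600,),interpolation=cv2.INTER_CUBIC)[:, :]
a=cv2.resize(t[180:360,220:440],(733,600),interpolation=cv2.INTER_CUBIC)
b=cv2.resize(s[215:415,190:390],(600,600),interpolation=cv2.INTER_CUBIC)
cv2.imwrite('pics/ctop.png',a);cv2.imwrite('pics/cside.png',b)
```

```text
(no output)
```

View pics/ctop.png

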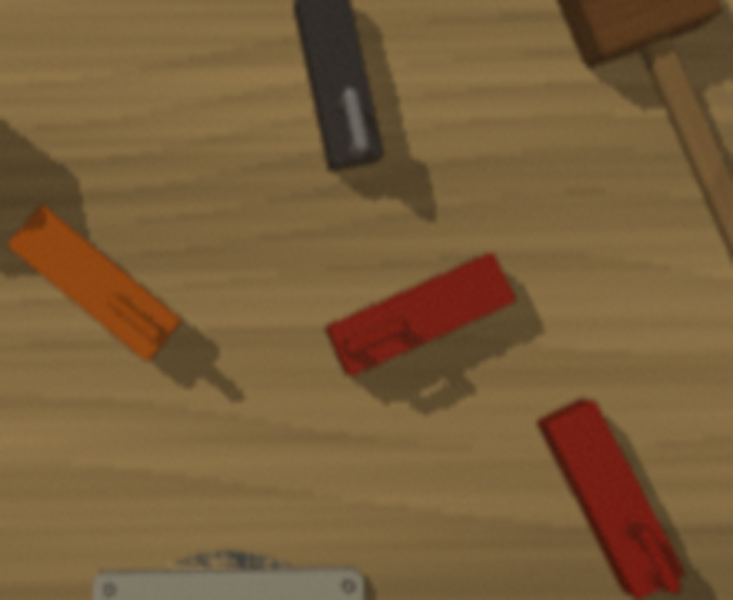

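View pics/cside.png

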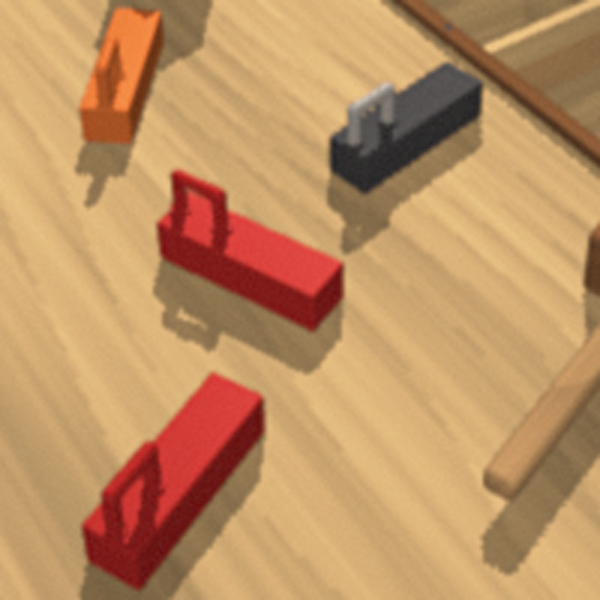

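The dark bar, top (322,204) and side (320,254), has a grey handle at its near end. It is the weight. The look-alikes are orange at top (251,264), red at (346,275) and red at (404,328). I leave all three alone. Next I fit poses.

```bash
cat > fit.py <<'E'
from h import *
from scipy.optimize import minimize
from scipy.spatial.transform import Rotation as Ro
def box(x0,x1,y0,y1,z0,z1): return np.array([[x,y,z] for x in(x0,x1) for y in(y0,y1) for z in(z0,z1)])
PARTS=[box(-.075,.075,-.0225,.0225,0,.04),box(-.072,-.020,-.006,.006,.069,.081),box(-.072,-.060,-.006,.006,.04,.081),box(-.032,-.020,-.006,.006,.04,.081)]
S=4
def render(f,T,parts=PARTS):
    m=np.zeros((420*S,560*S),np.uint8)
    for P in parts:
        q=proj(f,P@T[0].T+T[1])
        h=cv2.convexHull(((q+.5)*S-.5).astype(np.float32)).reshape(-1,2)
        cv2.fillConvexPoly(m,np.round(h*16).astype(np.int32),1,shift=4)
    return cv2.resize(m.astype(np.float32),(560,420),interpolation=cv2.INTER_AREA)
def pose(p): # x,y,yaw[,pitch nose-up, z]
    pi=p[3] if len(p)>3 else 0; z=p[4] if len(p)>4 else 0
    return Ro.from_euler('ZY',[p[2],-pi]).as_matrix(),np.array([p[0],p[1],z])
def fit(obs,p0,steps):
    def c(p):
        s=0
        for f,r in obs:
            m=render(f,pose(p)); s+=np.abs(m-r).sum()/r.sum()
        return s
    p0=np.array(p0,float)
    for k in (1,.4):
        sim=np.vstack([p0]+[p0+k*np.eye(len(p0))[i]*steps[i] for i in range(len(p0))])
        r=minimize(c,p0,method='Nelder-Mead',options=dict(initial_simplex=sim,xatol=1e-4,fatol=1e-4)); p0=r.x
    return r.x,r.fun
def sil(n,guess,name='weight'):
    f=pickle.load(open(n+'.pkl','rb')); rs=arm.silhouettes(n,name); g=proj(f,guess)[0]
    r=min(rs,key=lambda r:np.hypot(*(np.array(r['xy'])-g)))
    return f,r['region'].astype(float),r
E
python3 - <<'E'
from fit import *
for k in('top','side'): grab(k)
o=[sil(k,[.505,-.09,.03])for k in('top','side')]
print([(x[2]['xy'],x[2]['p']) for x in o])
for ob in ([o[0]],[o[1]],o):
    print(fit([x[:2] for x in ob],[.5,-.095,.2],[.02,.02,.1]))
f=o[0][0]
im=f['image'].copy()
rs=arm.silhouettes('top','edge_strip')[0]['region']
ys,xs=np.nonzero(rs)
for c in range(20,560,90):
    y=ys[xs==c]; 
    if len(y): print(c,y.min(),y.max(), ray(f,(c,y.max()+.5),0)[:2].round(4), ray(f,(c,y.min()-.5),.014)[:2].round(4))
r=arm.silhouettes('top','crate')[0]['region']; ys,xs=np.nonzero(r)
print(xs.min(),xs.max(),ys.min(),ys.max())
b=cv2.resize(im[60:180,190:330],(700,600),interpolation=cv2.INTER_CUBIC)
cv2.imwrite('pics/ccr.png',cv2.cvtColor(b,cv2.COLOR_RGB2BGR))
E
```

```text
[([323.2, 206.4], 0.95), ([323.1, 253.3], 0.71)]
(array([ 0.50701196, -0.10064007,  0.17832948]), np.float64(0.07296195652173913))
(array([ 0.50773904, -0.10164033,  0.21366413]), np.float64(0.05083459787556904))
(array([ 0.50784698, -0.10082884,  0.1918176 ]), np.float64(0.13730186547469814))
20 165 172 [0.618  0.7763] [0.6381 0.7695]
110 163 169 [0.6229 0.5125] [0.6398 0.5077]
200 162 168 [0.6216 0.2482] [0.6386 0.2458]
290 161 166 [ 0.6234 -0.0158] [ 0.6373 -0.0158]
380 159 165 [ 0.6221 -0.2797] [ 0.6391 -0.2774]
470 157 164 [ 0.6209 -0.5434] [ 0.6409 -0.539 ]
204 316 73 161
```

View pics/ccr.png

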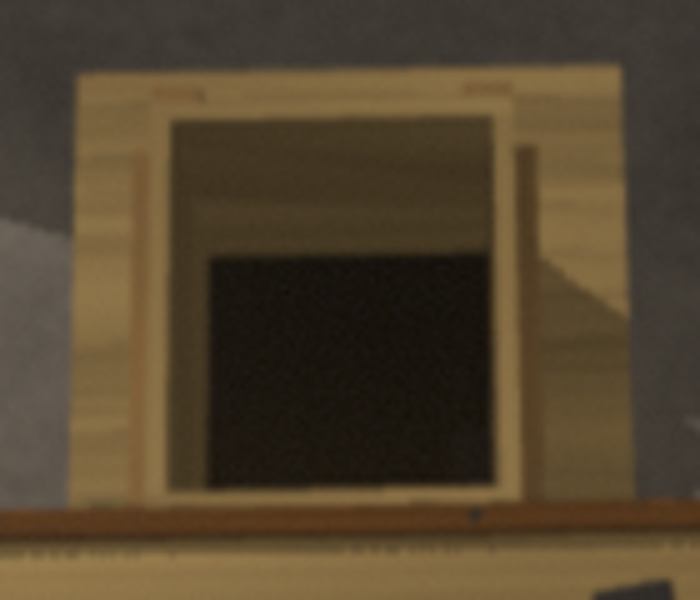

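Run:
```python
from fit import *
f=pickle.load(open('top.pkl','rb'))
for uv in [(223.6,157.8),(289.0,157.6),(224.3,83.8),(288.8,83.2),(220,120),(292,120)]: print(uv,ray(f,uv,-.012).round(4))
# overlays
o=pickle.load(open('side.pkl','rb'))
p=[.508,-.101,.19]
for n,g in(('top',f),('side',o)):
    m=render(g,pose(p))>.5; im=cv2.cvtColor(g['image'],cv2.COLOR_RGB2BGR); im=cv2.resize(im,None,fx=4,fy=4,interpolation=cv2.INTER_CUBIC)
    c,_=cv2.findContours(cv2.resize(m.astype(np.uint8),None,fx=4,fy=4,interpolation=cv2.INTER_NEAREST),0,1); cv2.drawContours(im,c,-1,(0,255,0),1)
    u,v=(proj(g,[.508,-.1,.03])[0]*4).astype(int); cv2.imwrite(f'pics/ov_{n}.png',im[v-200:v+200,u-200:u+200])
a=np.hstack([cv2.imread('pics/ov_top.png'),cv2.imread('pics/ov_side.png')]);cv2.imwrite('pics/ov1.png',a)
# bystander bases
for n,g in(('top',f),('side',o)):
  for k in('blank','mallet'):
    r=arm.silhouettes(n,k)[0]; ys,xs=np.nonzero(r['region']); 
    for i in (xs.argmin(),xs.argmax(),ys.argmin(),ys.argmax()): print(n,k,(xs[i],ys[i]),ray(g,(xs[i],ys[i]),0)[:2].round(3),ray(g,(xs[i],ys[i]),.06)[:2].round(3))
```

```text
(223.6, 157.8) [ 0.6571  0.181  -0.012 ]
(289.0, 157.6) [ 0.6545 -0.0137 -0.012 ]
(224.3, 83.8) [ 0.8951  0.1813 -0.012 ]
(288.8, 83.2) [ 0.8937 -0.0178 -0.012 ]
(220, 120) [ 0.7767  0.1932 -0.012 ]
(292, 120) [ 0.7731 -0.0251 -0.012 ]
top blank (np.int64(158), np.int64(194)) [0.547 0.368] [0.533 0.35 ]
top blank (np.int64(203), np.int64(221)) [0.466 0.236] [0.456 0.225]
top blank (np.int64(186), np.int64(188)) [0.563 0.288] [0.549 0.273]
top blank (np.int64(177), np.int64(229)) [0.444 0.31 ] [0.435 0.295]
top mallet (np.int64(387), np.int64(178)) [ 0.584 -0.298] [ 0.568 -0.281]
top mallet (np.int64(451), np.int64(260)) [ 0.344 -0.462] [ 0.341 -0.437]
top mallet (np.int64(421), np.int64(162)) [ 0.631 -0.401] [ 0.613 -0.379]
top mallet (np.int64(444), np.int64(265)) [ 0.33  -0.441] [ 0.328 -0.417]
side blank (np.int64(227), np.int64(158)) [0.557 0.553] [0.511 0.453]
side blank (np.int64(263), np.int64(173)) [0.609 0.389] [0.559 0.3  ]
side blank (np.int64(245), np.int64(150)) [0.639 0.569] [0.588 0.467]
side blank (np.int64(245), np.int64(208)) [0.457 0.241] [0.418 0.162]
side mallet (np.int64(351), np.int64(372)) [ 0.345 -0.409] [ 0.314 -0.443]
side mallet (np.int64(442), np.int64(297)) [ 0.662 -0.362] [ 0.609 -0.399]
side mallet (np.int64(402), np.int64(277)) [ 0.633 -0.256] [ 0.582 -0.301]
side mallet (np.int64(356), np.int64(380)) [ 0.341 -0.43 ] [ 0.31  -0.462]
```

View pics/ov1.png

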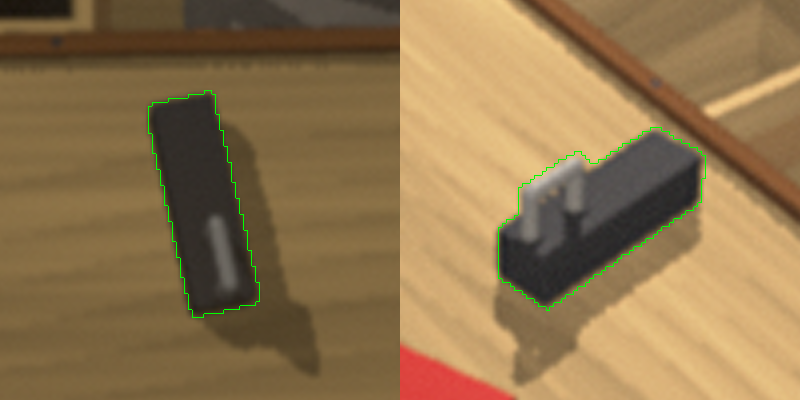

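Fit: weight at (0.508,-0.101), yaw 0.19. Strip centre is at x≈0.630, edge at 0.639. Crate centre is about (0.775,0.083). These agree with the given sizes. The overlay outline matches the dark bar in both views. I'll move above the nose now.

Emit:
{"api": "apply_moves", "payload": {"motion": "0 0 3 0.018 -0.030 0.005 0.0878;0 0 6 0.036 -0.060 0.01 0.0878;0 0 9 0.054 -0.09 0.015 0.0878;0 0 12 0.072 -0.12 0.02 0.0878;0 0 15 0.09 -0.15 0.02 0.0878;0 0 18 0.108 -0.18 0.02 0.0878;0 0 21 0.126 -0.21 0.02 0.0878;0 0 24.8 0.144 -0.24 0.02 0.0878"}}

```text
t: 1.87
tcp_pos: [0.2948, 0.3652, 0.2539]
tcp_rot: [-1.57, -0.0, 0.193]
contact_force: [-0.3, 0.5, -0.9]
grip_width: 0.998
```

Emit:
{"api": "apply_moves", "payload": {"motion": "0 0 0 0.018 -0.030 0 0.0878;0 0 0 0.036 -0.060 0 0.0878;0 0 0 0.054 -0.09 0 0.0878;0 0 0 0.072 -0.12 0 0.0878;0 0 0 0.09 -0.15 0 0.0878;0 0 0 0.108 -0.18 0 0.0878;0 0 0 0.126 -0.21 0 0.0878;0 0 0 0.144 -0.24 0 0.0878"}}

```text
t: 2.53
tcp_pos: [0.4389, 0.125, 0.254]
tcp_rot: [-1.571, -0.001, 0.19]
contact_force: [0.4, 1.1, -0.3]
grip_width: 1.002
```

Emit:
{"api": "apply_moves", "payload": {"motion": "0 0 0 0.018 -0.030 0 0.0878;0 0 0 0.036 -0.060 0 0.0878;0 0 0 0.054 -0.09 0 0.0878;0 0 0 0.072 -0.12 0 0.0878;0 0 0 0.09 -0.15 0 0.0878;0 0 0 0.108 -0.18 0 0.0878;0 0 0 0.124 -0.217 -0.03 0.0878;0 0 0 0.124 -0.217 -0.06 0.0878"}}

```text
t: 3.2
tcp_pos: [0.5671, -0.0949, 0.1963]
tcp_rot: [-1.575, -0.009, 0.188]
contact_force: [0.2, -1.0, 0.2]
grip_width: 1.001
```

Emit:
{"api": "apply_moves", "payload": {"motion": "0 0 0 0 0 -0.035 0.0878;0 0 0 0 0 -0.07 0.0878;0 0 0 0 0 -0.1 0.0878;0 0 0 0 0 -0.1 0.0878;0 0 0 0 0 -0.1 0.0878;0 0 0 0 0 -0.1 0.0878;0 0 0 0 0 -0.1 0.0878;0 0 0 0 0 -0.1 0.0878"}}

```text
t: 3.87
tcp_pos: [0.5637, -0.0905, 0.0959]
tcp_rot: [-1.572, -0.004, 0.19]
contact_force: [0.9, -0.4, -0.5]
grip_width: 1.0
```

Run:
```python
from h import *
a=grab('top','top1');b=grab('side','side1')
def crop(f,P,h=75):
    u,v=proj(f,P)[0].astype(int); im=cv2.cvtColor(f['image'],cv2.COLOR_RGB2BGR); return cv2.resize(im[max(v-h,0):v+h,u-h:u+h],(400,400),interpolation=cv2.INTER_CUBIC)
cv2.imwrite('pics/c1.png',np.hstack([crop(a,[.54,-.09,.05]),crop(b,[.54,-.09,.05])]))
print(arm.get_obs()['tcp_pos'])
```

```text
[ 0.56321609 -0.09043347  0.0953518 ]
```

View pics/c1.png

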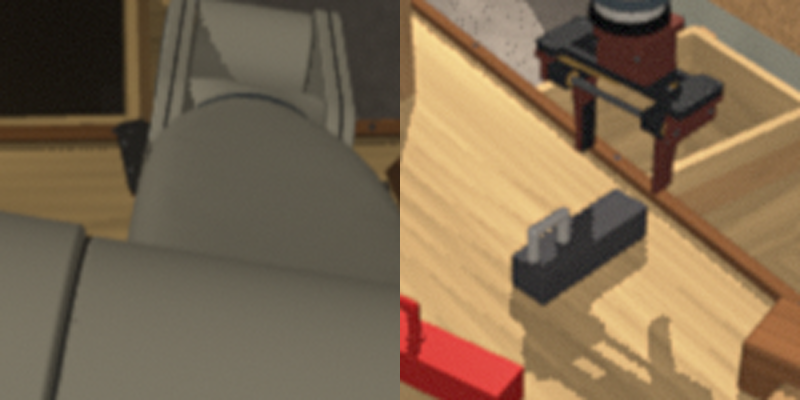

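The side crop shows the open fingers above the nose end, straddling the bar across its width. I descend and grip.

Emit:
{"api": "apply_moves", "payload": {"motion": "0 0 0 0 0 -0.02 0.0878;0 0 0 0 0 -0.04 0.0878;0 0 0 0 0 -0.055 0.0878;0 0 0 0 0 -0.068 0.0878;0 0 0 0 0 -0.075 0.0878;0 0 0 0 0 -0.075 0.0878;0 0 0 0 0 -0.075 0.0878;0 0 0 0 0 -0.075 0.0878"}}

```text
t: 4.63
tcp_pos: [0.5629, -0.0905, 0.0194]
tcp_rot: [-1.571, -0.001, 0.19]
contact_force: [0.1, 0.2, 0.5]
grip_width: 0.999
```

Emit:
{"api": "apply_moves", "payload": {"motion": "0 0 0 0 0 0 0.035;0 0 0 0 0 0 0.035;0 0 0 0 0 0 0.035;0 0 0 0 0 0 0.035;0 0 0 0 0 0 0.035;0 0 0 0 0 0 0.035;0 0 0 0 0 0 0.035;0 0 0 0 0 0 0.035"}}

```text
t: 5.3
tcp_pos: [0.5622, -0.0904, 0.0187]
tcp_rot: [-1.571, -0.0, 0.189]
contact_force: [0.0, -0.6, 0.7]
grip_width: 0.512
```

Run:
```python
from h import *
b=grab('side','side2')
o=arm.get_obs();print({k:np.round(o[k],3) for k in o})
u,v=proj(b,[.54,-.09,.05])[0].astype(int);h=75
cv2.imwrite('pics/c2.png',cv2.resize(cv2.cvtColor(b['image'],4)[v-h:v+h,u-h:u+h],(500,500)))
```

```text
{'t': np.float64(5.35), 'joint_pos': array([-0.18 ,  0.665,  1.849,  0.   ,  0.627, -1.941]), 'qvel': array([-0.001,  0.001, -0.001, -0.   ,  0.001, -0.001]), 'joint_efforts': array([ 4.7200e-01, -5.5581e+01, -1.5310e+01, -1.7200e-01,  2.4000e-02,
       -2.7600e-01]), 'tcp_pos': array([ 0.562, -0.09 ,  0.019]), 'tcp_rot': array([-1.571,  0.   ,  0.189]), 'contact_force': array([ 0.313, -0.329,  0.879]), 'wrist_torque': array([-0.052,  0.065, -0.273]), 'grip_width': np.float64(0.514)}
```

View pics/c2.png

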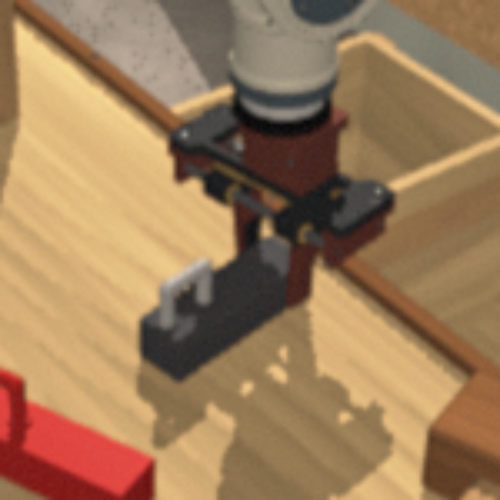

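Grip is 45 mm, matching the bar's width. Next I slide it sideways, straightening the yaw.

Emit:
{"api": "apply_moves", "payload": {"motion": "0 0 -0.5 0.001 0.005 0 0.035;0 0 -1 0.002 0.013 0 0.035;0 0 -2 0.004 0.022 0 0.035;0 0 -3 0.006 0.031 0 0.035;0 0 -4 0.008 0.040 0 0.035;0 0 -5 0.010 0.050 0 0.035;0 0 -5.5 0.010 0.055 0 0.035;0 0 -5.5 0.010 0.055 0 0.035"}}

```text
t: 6.02
tcp_pos: [0.5724, -0.0361, 0.0188]
tcp_rot: [-1.573, -0.0, 0.096]
contact_force: [-0.1, -6.6, -0.2]
grip_width: 0.516
```

```bash
cat > look.py <<'E'
from fit import *
import sys
def view(name,P,h=75,n=('top','side')):
    out=[]
    for k in n:
        f=grab(k); u,v=proj(f,P)[0].astype(int); im=cv2.cvtColor(f['image'],4)
        im=cv2.copyMakeBorder(im,h,h,h,h,cv2.BORDER_CONSTANT); out.append(cv2.resize(im[v:v+2*h,u:u+2*h],(400,400),interpolation=cv2.INTER_CUBIC))
    cv2.imwrite(f'pics/{name}.png',np.hstack(out))
    o=arm.get_obs();print({k:np.round(o[k],3) for k in('t','tcp_pos','tcp_rot','contact_force','wrist_torque','grip_width')})
E
python3 - <<'E'
from look import *
view('l3',[.54,-.04,.05])
E
```

```text
{'t': np.float64(6.117), 'tcp_pos': array([ 0.572, -0.036,  0.019]), 'tcp_rot': array([-1.572, -0.   ,  0.096]), 'contact_force': array([-0.803, -6.509, -0.112]), 'wrist_torque': array([-0.651, -0.037,  0.531]), 'grip_width': np.float64(0.518)}
```

View pics/l3.png

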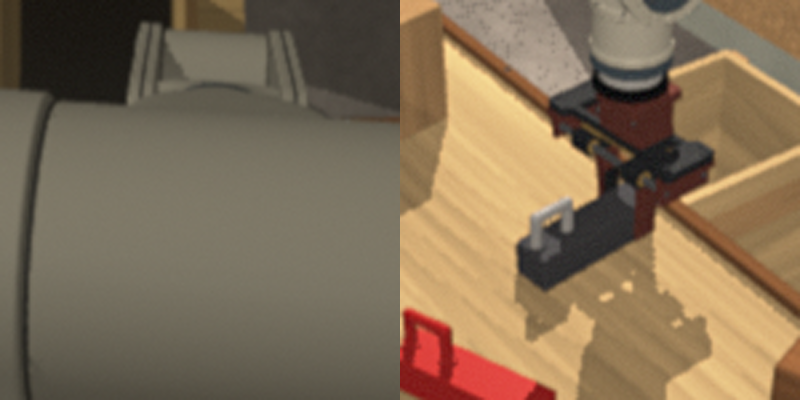

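Grip holds and the weight follows. I keep sliding.

Emit:
{"api": "apply_moves", "payload": {"motion": "0 0 -0.5 0.001 0.006 0 0.035;0 0 -1.2 0.003 0.016 0 0.035;0 0 -2.4 0.005 0.027 0 0.035;0 0 -3.6 0.007 0.038 0 0.035;0 0 -4.8 0.009 0.049 0 0.035;0 0 -5.5 0.010 0.060 0 0.035;0 0 -5.5 0.010 0.071 0 0.035;0 0 -5.5 0.010 0.080 0 0.035"}}

```text
t: 6.78
tcp_pos: [0.5824, 0.0427, 0.0188]
tcp_rot: [-1.574, -0.0, 0.002]
contact_force: [-0.4, -17.7, 3.1]
grip_width: 0.517
```

Emit:
{"api": "apply_moves", "payload": {"motion": "0 0 0 0.000 0.009 0 0.035;0 0 0 0.00 0.018 0 0.035;0 0 0 0.00 0.026 0 0.035;0 0 0 0.00 0.034 0 0.035;0 0 0 0 0.037 0 0.035;0 0 0 0 0.037 0 0.035;0 0 0 0 0.037 0 0.035;0 0 0 0 0.037 0 0.035"}}

```text
t: 7.45
tcp_pos: [0.5822, 0.0802, 0.0187]
tcp_rot: [-1.573, 0.0, 0.001]
contact_force: [-0.4, -9.4, 2.1]
grip_width: 0.519
```

Run:
```python
from look import *
view('l4',[.54,.08,.05])
s=sil('side',[.53,.08,.03]); print(s[2]['xy'],s[2]['p'])
# fit ignoring occluded: only penalise visible px outside model & model px in near-tail
f,r,_=s
def c(p):
    m=render(f,pose([p[0],p[1],p[2]])); 
    w=np.zeros_like(m); u=proj(f,[p[0]+.03,p[1],.02])[0][0]; 
    w=(np.arange(560)[None,:]<u0)*np.ones((420,1)); return (np.abs(m-r)*w).sum()
u0=proj(f,[.55,.08,.04])[0][0]
b=minimize(c,[.532,.08,0.],method='Nelder-Mead',options=dict(initial_simplex=[[.532,.08,0],[.542,.08,0],[.532,.09,0],[.532,.08,.1]])); print(b.x,b.fun)
```

```text
{'t': np.float64(7.55), 'tcp_pos': array([0.582, 0.08 , 0.019]), 'tcp_rot': array([-1.573e+00,  0.000e+00,  1.000e-03]), 'contact_force': array([-0.143, -9.496,  1.473]), 'wrist_torque': array([-1.263, -0.097,  0.99 ]), 'grip_width': np.float64(0.518)}
[286.9, 220.1] 0.91
[0.5276968  0.07684269 0.11012272] 84.5625
```

View pics/l4.png

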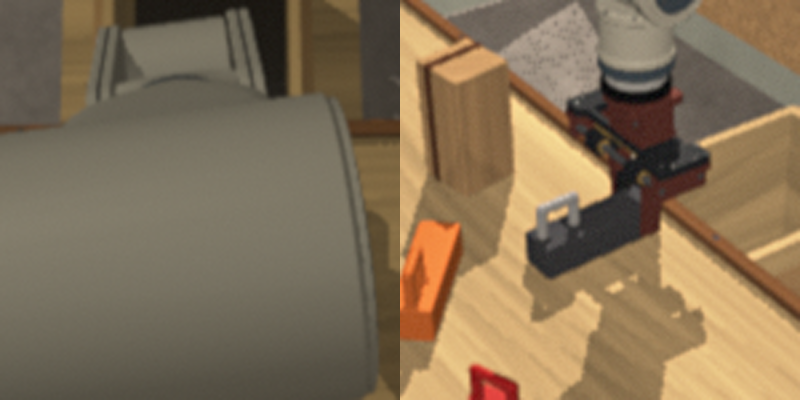

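Emit:
{"api": "apply_moves", "payload": {"motion": "0 0 -2 0 0 0 0.035;0 0 -4 0 0 0 0.035;0 0 -5 0 0 0 0.035;0 -2 -5 -0.001 0 0.0045 0.035;0 -4 -5 -0.002 0 0.009 0.035;0 -6 -5 -0.003 0 0.0135 0.035;0 -8 -5 -0.004 0 0.018 0.035;0 -10 -5 -0.005 0 0.0225 0.035"}}

```text
t: 8.27
tcp_pos: [0.5766, 0.0807, 0.0403]
tcp_rot: [-1.565, -0.174, -0.087]
contact_force: [3.9, -7.0, -10.7]
grip_width: 0.518
```

Run:
```python
from look import *
view('l5',[.54,.08,.05],60)
```

```text
{'t': np.float64(8.367), 'tcp_pos': array([0.576, 0.081, 0.041]), 'tcp_rot': array([-1.564, -0.174, -0.088]), 'contact_force': array([  4.173,  -5.315, -10.939]), 'wrist_torque': array([-0.994, -0.077,  0.421]), 'grip_width': np.float64(0.515)}
```

View pics/l5.png

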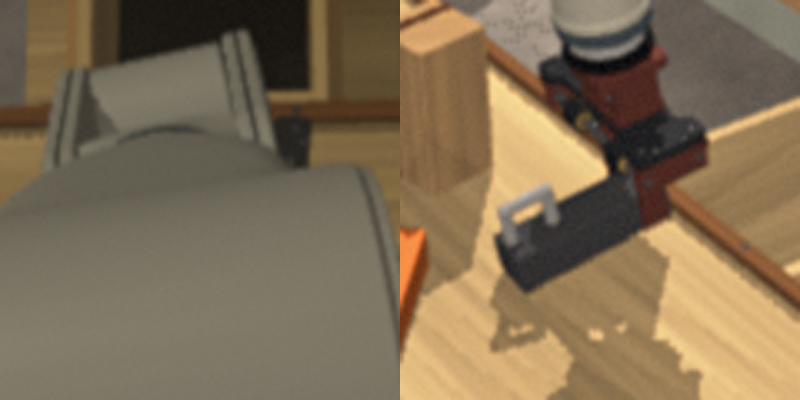

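The wrist carries about 11 N, half the weight, so the nose is up and the tail is on the bench. I push forward over the strip.

Emit:
{"api": "apply_moves", "payload": {"motion": "0 0 0 0.006 0 0 0.035;0 0 0 0.016 0 0 0.035;0 0 0 0.026 0 0 0.035;0 0 0 0.036 0 0 0.035;0 0 0 0.046 0 0 0.035;0 0 0 0.056 0 0 0.035;0 0 0 0.066 0 0 0.035;0 0 0 0.076 0 0 0.035"}}

```text
t: 9.03
tcp_pos: [0.647, 0.0811, 0.0368]
tcp_rot: [-1.566, -0.16, -0.09]
contact_force: [-9.1, 0.5, -13.0]
grip_width: 0.513
```

Run:
```python
from look import *
view('l6',[.6,.08,.05],60)
```

```text
{'t': np.float64(9.133), 'tcp_pos': array([0.65 , 0.081, 0.038]), 'tcp_rot': array([-1.565, -0.166, -0.09 ]), 'contact_force': array([ -3.629,  -1.031, -13.656]), 'wrist_torque': array([-0.166,  0.995,  0.088]), 'grip_width': np.float64(0.51)}
```

View pics/l6.png

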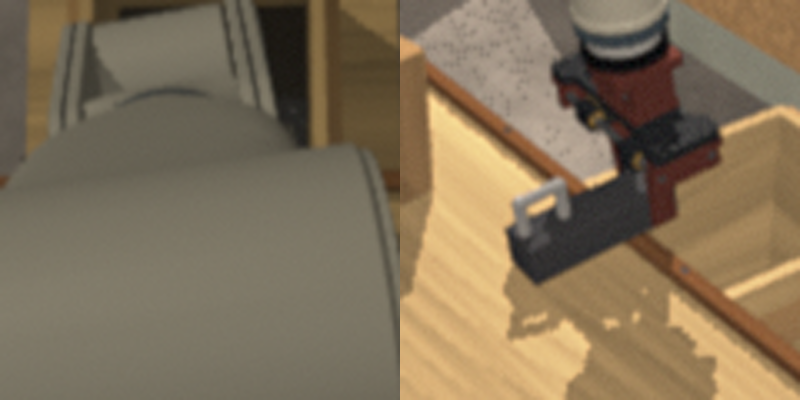

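Emit:
{"api": "apply_moves", "payload": {"motion": "0 1 0 0.002 0 -0.002 0.035;0 2 0 0.002 0 -0.004 0.035;0 2.5 0 0.002 0 -0.005 0.035;0 2.5 0 0.002 0 -0.005 0.035;0 2.5 0 0.002 0 -0.005 0.045;0 2.5 0 0.002 0 -0.005 0.06;0 2.5 0 0.002 0 -0.005 0.0878;0 2.5 0 0.002 0 -0.005 0.0878"}}

```text
t: 9.8
tcp_pos: [0.6571, 0.082, 0.0376]
tcp_rot: [-1.566, -0.135, -0.09]
contact_force: [-0.3, -0.2, 0.7]
grip_width: 0.698
```

Emit:
{"api": "apply_moves", "payload": {"motion": "0 0 0 0 0 0 0.0878;0 0 0 0 0 0 0.0878;0 0 0 0 0 0.01 0.0878;0 0 0 0 0 0.03 0.0878;0 0 0 0 0 0.05 0.0878;0 0 0 0 0 0.08 0.0878;0 0 0 0 0 0.11 0.0878;0 0 0 0 0 0.14 0.0878"}}

```text
t: 10.47
tcp_pos: [0.6552, 0.0817, 0.1782]
tcp_rot: [-1.567, -0.131, -0.09]
contact_force: [0.8, 0.3, -0.7]
grip_width: 1.0
```

Run:
```python
from look import *
view('l7',[.6,.08,.05],60)
s=sil('side',[.6,.08,.03]); print(s[2]['xy'],s[2]['p'])
print(fit([s[:2]],[.6,.08,-.05,.13,.009],[.01,.01,.05,.04,.004]))
def c(p): # tail constrained on bench, pitch from strip
    return np.abs(render(s[0],pose([p[0],p[1],p[2],p[3],.075*np.sin(p[3])]))-s[1]).sum()/s[1].sum()
r=minimize(c,[.6,.08,-.05,.13],method='Nelder-Mead',options=dict(initial_simplex=np.array([[.6,.08,-.05,.13]]*5)+np.vstack([np.zeros(4),np.diag([.01,.01,.05,.03])]))); print(r.x,r.fun)
```

```text
{'t': np.float64(10.567), 'tcp_pos': array([0.659, 0.082, 0.183]), 'tcp_rot': array([-1.565, -0.141, -0.09 ]), 'contact_force': array([0.976, 0.793, 0.871]), 'wrist_torque': array([0.042, 0.012, 0.035]), 'grip_width': np.float64(0.999)}
[307.6, 210.0] 0.78
(array([ 0.59676043,  0.0849837 , -0.02643151,  0.14029033,  0.00897011]), np.float64(0.13231822474032107))
[ 0.59705057  0.08495743 -0.0422153   0.13640961] 0.13580028328611898
```

View pics/l7.png

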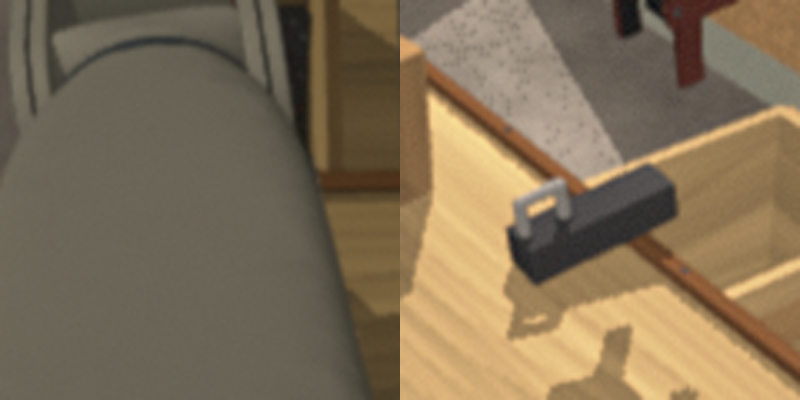

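The weight rests on the strip. The nose is about 41 mm past the strip's centre, at z≈0.02, and is let go. Now I go for the handle, estimated at (0.541,0.087,0.078).

Emit:
{"api": "apply_moves", "payload": {"motion": "0 0 1 -0.02 0.001 0 0.0878;0 0 2 -0.04 0.002 0 0.0878;0 0 3 -0.06 0.003 -0.00 0.0878;0 0 3 -0.08 0.004 -0.01 0.0878;0 0 3 -0.10 0.005 -0.025 0.0878;0 0 3 -0.114 0.005 -0.04 0.0878;0 0 3 -0.114 0.005 -0.04 0.0878;0 0 3 -0.114 0.005 -0.04 0.0878"}}

```text
t: 11.28
tcp_pos: [0.5402, 0.0866, 0.1352]
tcp_rot: [-1.567, -0.128, -0.037]
contact_force: [0.7, -0.5, -0.1]
grip_width: 1.001
```

Run:
```python
from look import *
view('l8',[.57,.08,.08],60)
```

```text
{'t': np.float64(11.383), 'tcp_pos': array([0.543, 0.087, 0.137]), 'tcp_rot': array([-1.566, -0.132, -0.037]), 'contact_force': array([-0.377, -0.067,  0.597]), 'wrist_torque': array([ 0.011,  0.015, -0.051]), 'grip_width': np.float64(1.0)}
```

View pics/l8.png

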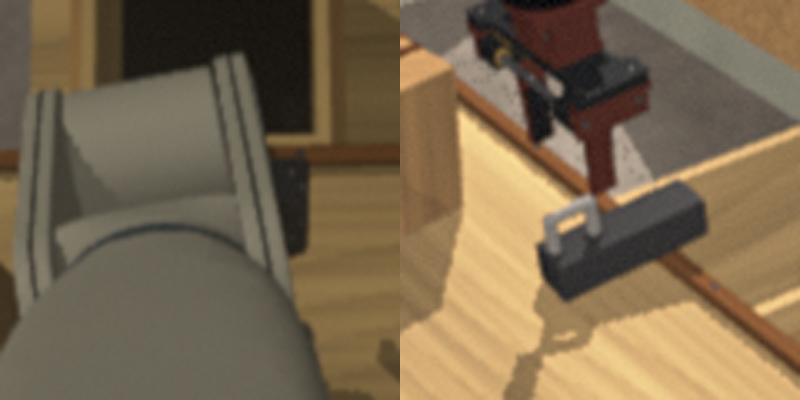

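Emit:
{"api": "apply_moves", "payload": {"motion": "0 0 0 -0.001 0 -0.02 0.0878;0 0 0 -0.001 0 -0.04 0.0878;0 0 0 -0.001 0 -0.055 0.0878;0 0 0 -0.001 0 -0.067 0.0878;0 0 0 -0.001 0 -0.067 0.0878;0 0 0 -0.001 0 -0.067 0.0878;0 0 0 -0.001 0 -0.067 0.04;0 0 0 -0.001 0 -0.067 0.02"}}

```text
t: 12.05
tcp_pos: [0.5414, 0.0868, 0.0703]
tcp_rot: [-1.566, -0.133, -0.037]
contact_force: [0.6, -0.2, -0.1]
grip_width: 0.884
```

Run:
```python
from look import *
view('l9',[.57,.08,.08],50)
```

```text
{'t': np.float64(12.15), 'tcp_pos': array([0.541, 0.087, 0.07 ]), 'tcp_rot': array([-1.566, -0.133, -0.037]), 'contact_force': array([ 0.893, -0.131,  0.543]), 'wrist_torque': array([ 0.012,  0.058, -0.007]), 'grip_width': np.float64(0.796)}
```

View pics/l9.png

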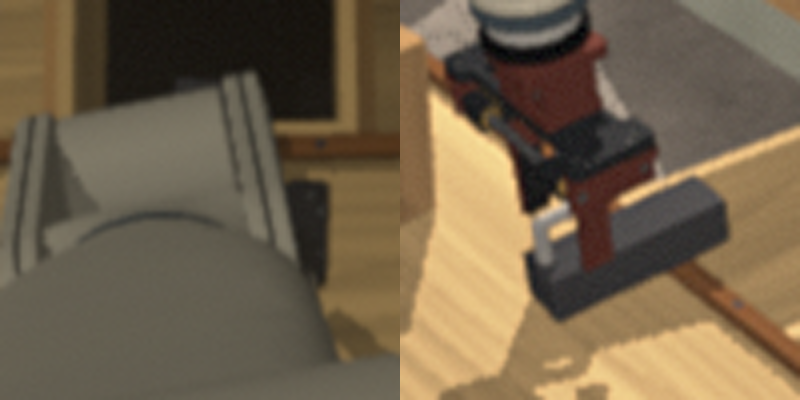

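Emit:
{"api": "apply_moves", "payload": {"motion": "0 0 0 0 0 0 0.005;0 0 0 0 0 0 0.005;0 0 0 0 0 0 0.005;0 0 0 0 0 0 0.005;0 0 0 0 0 0 0.005;0 0 0 0 0 0 0.005;0 0 0 0 0 0 0.005;0 0 0 0 0 0 0.005"}}

```text
t: 12.82
tcp_pos: [0.5402, 0.0867, 0.0692]
tcp_rot: [-1.567, -0.131, -0.037]
contact_force: [0.8, -0.7, 0.8]
grip_width: 0.191
```

Emit:
{"api": "apply_moves", "payload": {"motion": "0 0 0 0 0 0 0.005;0 0 0 0 0 0 0.005;0 0 0 0 0 0 0.005;0 0 0 0 0 0 0.005;0 0 0 0 0 0 0.005;0 0 0 0 0 0 0.005;0 0 0 0 0 0 0.005;0 0 0 0 0 0 0.005"}}

```text
t: 13.48
tcp_pos: [0.5402, 0.0868, 0.0692]
tcp_rot: [-1.567, -0.131, -0.037]
contact_force: [-0.6, 4.7, 0.7]
grip_width: 0.134
```

Run:
```python
from look import *
view('l10',[.57,.08,.08],50)
```

```text
{'t': np.float64(13.583), 'tcp_pos': array([0.54 , 0.087, 0.069]), 'tcp_rot': array([-1.567, -0.131, -0.037]), 'contact_force': array([-1.955,  4.95 ,  0.749]), 'wrist_torque': array([0.815, 0.173, 0.012]), 'grip_width': np.float64(0.127)}
```

View pics/l10.png

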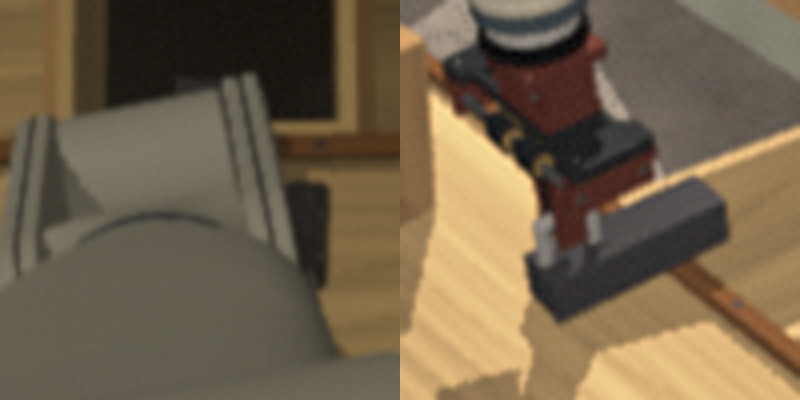

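The finger now grips the top bar between the legs (opening about 11 mm). I tip it over the strip, keeping the height low at mid-tilt so contact is never lost.

Emit:
{"api": "apply_moves", "payload": {"motion": "0 2.5 0 0.004 0 0.002 0.003;0 5 0 0.008 0 0.005 0.003;0 7.5 0 0.012 0 0.008 0.003;0 10 0 0.018 0 0.011 0.003;0 13 0 0.025 0 0.015 0.003;0 16 0 0.032 0 0.019 0.003;0 19 0 0.040 0 0.023 0.003;0 22 0 0.047 0 0.0265 0.003"}}

```text
t: 14.25
tcp_pos: [0.583, 0.0857, 0.0952]
tcp_rot: [-1.583, 0.265, -0.038]
contact_force: [-6.1, -0.3, -3.2]
grip_width: 0.126
```

Run:
```python
from look import *
view('l11',[.6,.08,.08],55)
```

```text
{'t': np.float64(14.35), 'tcp_pos': array([0.587, 0.086, 0.095]), 'tcp_rot': array([-1.582,  0.257, -0.038]), 'contact_force': array([-5.127,  0.323, -4.212]), 'wrist_torque': array([-0.021,  0.739, -0.036]), 'grip_width': np.float64(0.13)}
```

View pics/l11.png

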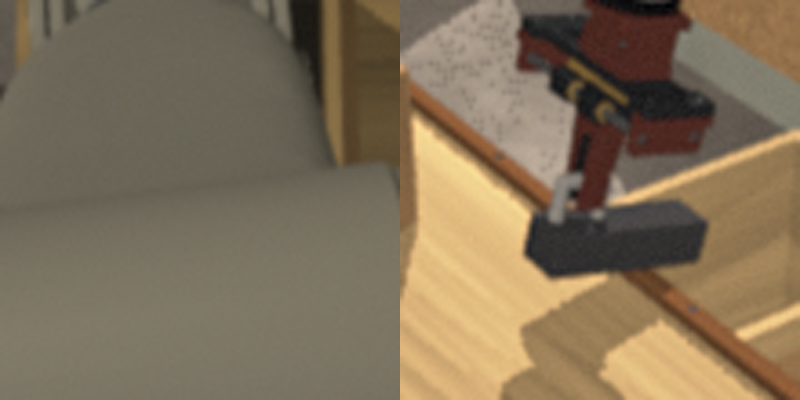

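Emit:
{"api": "apply_moves", "payload": {"motion": "0 2 0 0.005 0 0.001 0.003;0 4 0 0.010 0 0.001 0.003;0 6 0 0.015 0 0.0015 0.003;0 8 0 0.020 0 0.0015 0.003;0 10 0 0.025 0 0.001 0.003;0 12 0 0.030 0 0.0005 0.003;0 14 0 0.035 0 0 0.003;0 15 0 0.040 0 -0.001 0.003"}}

```text
t: 15.02
tcp_pos: [0.6271, 0.0861, 0.0959]
tcp_rot: [-1.593, 0.516, -0.043]
contact_force: [-2.9, 1.2, 3.8]
grip_width: 0.127
```

Run:
```python
from look import *
view('l12',[.63,.08,.08],55)
print(arm.get_obs()['joint_pos'].round(2))
```

```text
{'t': np.float64(15.117), 'tcp_pos': array([0.628, 0.086, 0.094]), 'tcp_rot': array([-1.593,  0.512, -0.043]), 'contact_force': array([-0.589, -1.102,  3.14 ]), 'wrist_torque': array([-0.056,  0.169,  0.015]), 'grip_width': np.float64(0.124)}
[ 0.1   0.84  1.32  0.05  1.49 -1.45]
```

View pics/l12.png

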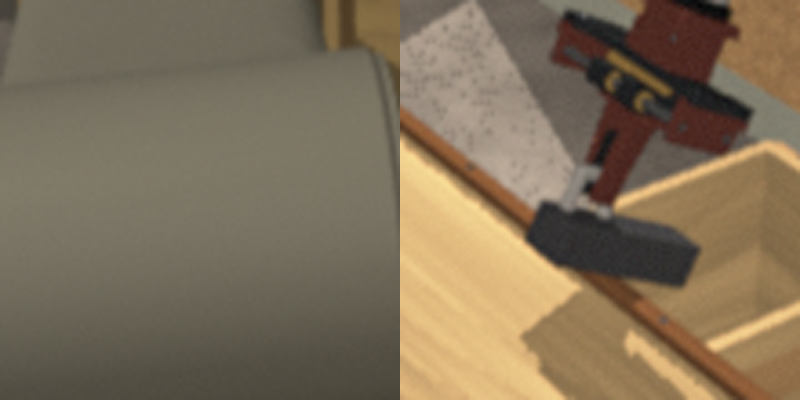

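Nose-down by roughly 30°, still held by the handle, so step 2's condition is well met. I go on down.

Emit:
{"api": "apply_moves", "payload": {"motion": "0 2 0 0.005 0 -0.001 0.003;0 4 0 0.010 0 -0.003 0.003;0 6 0 0.015 0 -0.005 0.003;0 8 0 0.020 0 -0.007 0.003;0 10 0 0.025 0 -0.010 0.003;0 12 0 0.030 0 -0.012 0.003;0 14 0 0.035 0 -0.015 0.003;0 15 0 0.037 0 -0.017 0.003"}}

```text
t: 15.78
tcp_pos: [0.668, 0.0863, 0.0809]
tcp_rot: [-1.607, 0.768, -0.052]
contact_force: [13.0, -0.9, 21.9]
grip_width: 0.13
```

Run:
```python
from look import *
view('l13',[.65,.08,.05],55)
print(arm.get_obs()['joint_pos'].round(2))
```

```text
{'t': np.float64(15.883), 'tcp_pos': array([0.668, 0.086, 0.081]), 'tcp_rot': array([-1.607,  0.766, -0.052]), 'contact_force': array([12.378,  0.807, 15.55 ]), 'wrist_torque': array([-0.079,  0.123,  0.075]), 'grip_width': np.float64(0.127)}
[ 0.08  1.05  1.01  0.06  1.84 -1.46]
```

View pics/l13.png

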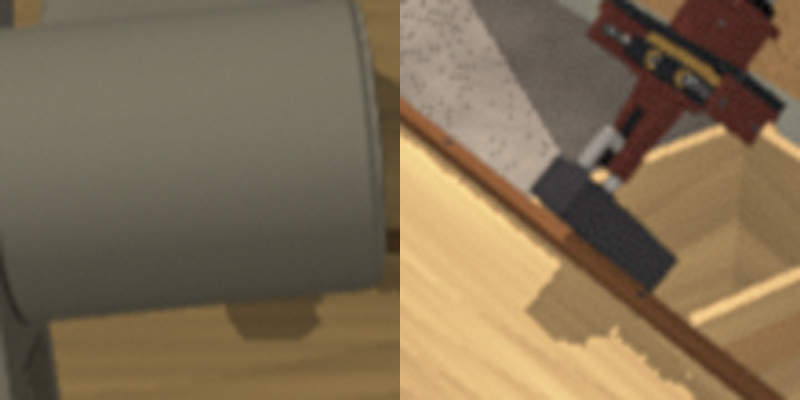

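Emit:
{"api": "apply_moves", "payload": {"motion": "0 0 0 0.004 0 0.001 0.003;0 1 0 0.008 0 -0.002 0.003;0 2 0 0.012 0 -0.005 0.003;0 3 0 0.016 0 -0.009 0.003;0 4 0 0.020 0 -0.013 0.003;0 5 0 0.025 0 -0.017 0.003;0 5 0 0.025 0 -0.018 0.003;0 5 0 0.025 0 -0.018 0.003"}}

```text
t: 16.55
tcp_pos: [0.69, 0.0862, 0.055]
tcp_rot: [-1.615, 0.857, -0.058]
contact_force: [6.7, 0.3, -14.0]
grip_width: 0.128
```

Run:
```python
from look import *
view('l14',[.65,.08,.05],55)
```

```text
{'t': np.float64(16.65), 'tcp_pos': array([0.69 , 0.086, 0.055]), 'tcp_rot': array([-1.615,  0.857, -0.058]), 'contact_force': array([  6.557,   0.52 , -14.756]), 'wrist_torque': array([ 4.600e-02, -3.016e+00, -1.000e-03]), 'grip_width': np.float64(0.128)}
```

View pics/l14.png

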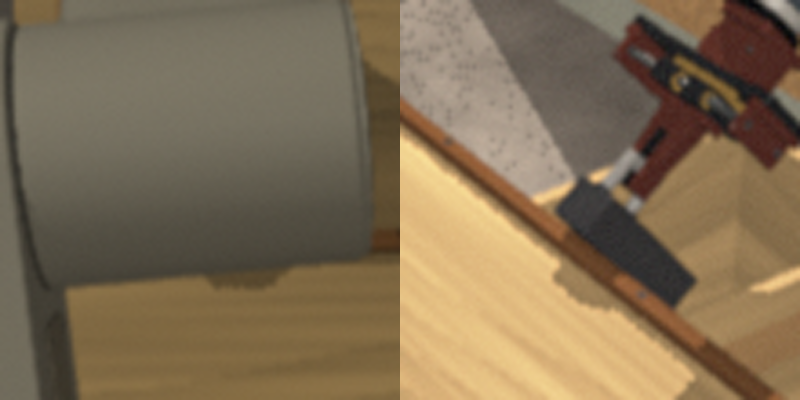

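The grip carries about 15 N, with the bar steep and its middle inside the mouth. I let it go.

Emit:
{"api": "apply_moves", "payload": {"motion": "0 0 0 0 0 0 0.0878;0 0 0 0 0 0 0.0878;0 0 0 0 0 0 0.0878;0 0 0 0 0 0 0.0878;0 0 0 0 0 0 0.0878;0 0 0 0 0 0 0.0878;0 0 0 0 0 0 0.0878;0 0 0 0 0 0 0.0878"}}

```text
t: 17.32
tcp_pos: [0.6893, 0.0867, 0.0598]
tcp_rot: [-1.615, 0.863, -0.057]
contact_force: [0.3, 0.3, 0.0]
grip_width: 0.694
```

Run:
```python
from look import *
view('l15',[.65,.08,.05],65)
```

```text
{'t': np.float64(17.417), 'tcp_pos': array([0.689, 0.087, 0.06 ]), 'tcp_rot': array([-1.615,  0.863, -0.057]), 'contact_force': array([ 0.601, -0.774, -1.338]), 'wrist_torque': array([-0.05 , -0.337,  0.007]), 'grip_width': np.float64(0.785)}
```

View pics/l15.png

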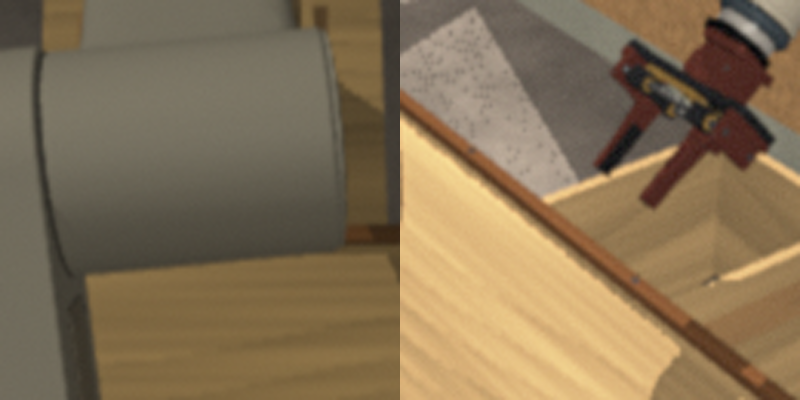

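The weight has dropped out of sight into the crate. I raise the hand and clear the view.

Emit:
{"api": "apply_moves", "payload": {"motion": "0 0 0 0 0 0.02 0.0878;0 0 0 0 0 0.05 0.0878;0 -5 0 0 0 0.08 0.0878;0 -11 0 -0.01 0 0.11 0.0878;0 -17 0 -0.02 0 0.14 0.0878;0 -23 0 -0.03 0 0.17 0.0878;0 -29 0 -0.04 0 0.2 0.0878;0 -35 0 -0.05 0 0.22 0.0878"}}

```text
t: 18.08
tcp_pos: [0.6397, 0.0867, 0.2852]
tcp_rot: [-1.58, 0.242, -0.038]
contact_force: [-0.8, 0.3, -0.2]
grip_width: 0.996
```

Emit:
{"api": "apply_moves", "payload": {"motion": "0 -5 0 -0.02 -0.03 0 0.0878;0 -10 0 -0.04 -0.06 0 0.0878;0 -14 0 -0.06 -0.09 0 0.0878;0 -14 0 -0.08 -0.12 0 0.0878;0 -14 0 -0.1 -0.15 0 0.0878;0 -14 0 -0.12 -0.18 0 0.0878;0 -14 0 -0.14 -0.21 0 0.0878;0 -14 0 -0.15 -0.24 0 0.0878"}}

```text
t: 18.75
tcp_pos: [0.4867, -0.1542, 0.2813]
tcp_rot: [-1.572, 0.008, -0.037]
contact_force: [0.8, 0.5, 0.3]
grip_width: 0.998
```

Emit:
{"api": "apply_moves", "payload": {"motion": "0 0 0 -0.01 -0.02 0 0.0878;0 0 0 -0.01 -0.04 0 0.0878;0 0 0 -0.01 -0.06 0 0.0878;0 0 0 -0.01 -0.08 0 0.0878;0 0 0 -0.01 -0.1 0 0.0878;0 0 0 -0.01 -0.1 0 0.0878;0 0 0 -0.01 -0.1 0 0.0878;0 0 0 -0.01 -0.1 0 0.0878"}}

```text
t: 19.42
tcp_pos: [0.479, -0.2527, 0.2803]
tcp_rot: [-1.572, 0.008, -0.037]
contact_force: [-0.0, 0.3, -1.1]
grip_width: 0.999
```

Run:
```python
from look import *
f=grab('top','top9')
for k in('weight','blank','glue','mallet'):
    for r in arm.silhouettes('top',k): print(k,round(r['p'],2),np.round(r['xy'],1),r['region'].sum())
g=grab('side','side9')
for k in('blank','glue','mallet'):
    for r in arm.silhouettes('side',k)[:1]: print(k,round(r['p'],2),np.round(r['xy'],1),r['region'].sum())
b=cv2.resize(f['image'][60:180,190:330],(700,600),interpolation=cv2.INTER_CUBIC).astype(float)
b=255*(b/255)**.5
cv2.imwrite('pics/cr9.png',cv2.cvtColor(b.astype(np.uint8),4))
```

```text
weight 0.68 [250.5 263.1] 967
weight 0.67 [261.9 138.9] 550
weight 0.64 [345.2 272.5] 1005
blank 0.58 [182.5 211.3] 1322
blank 0.25 [261.  137.3] 528
glue 0.62 [ 90.9 220.6] 875
blank 0.8 [244.2 177. ] 1710
glue 0.66 [204.9 149.5] 868
mallet 0.97 [400.8 313.9] 3181
```

View pics/cr9.png

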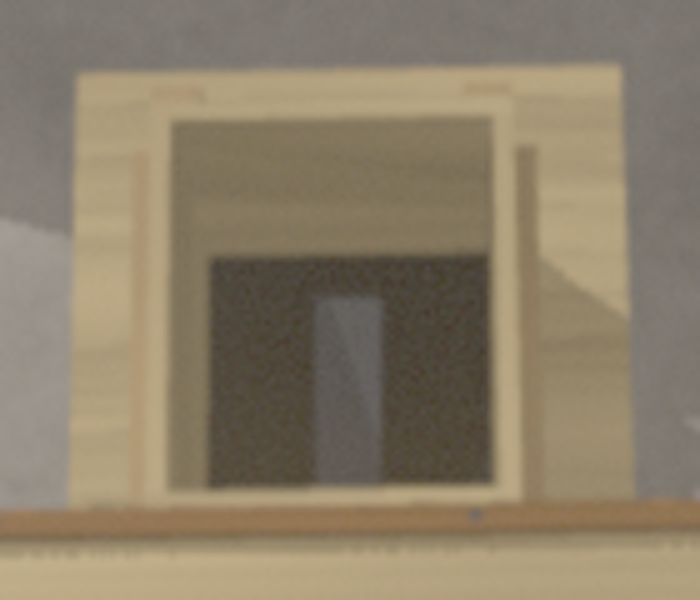

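View pics/top9.png

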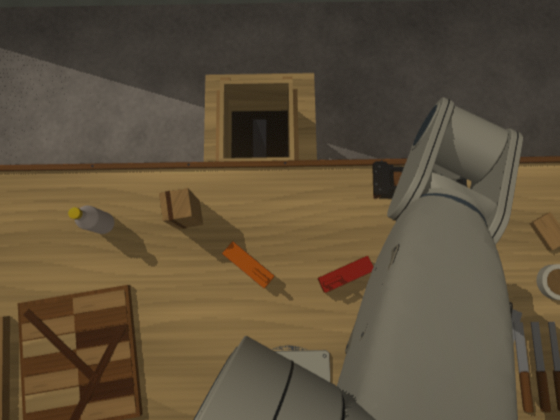

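Run:
```python
from look import *
a=pickle.load(open('top.pkl','rb')); f=grab('top')
d=np.abs(a['image'][130:165,230:295].astype(int)-f['image'][130:165,230:295]).max(); print('diff',d)
for uv in [(253,119.5),(266.5,119.5),(253,157),(266,157)]: print(ray(f,uv,-.213+.04).round(3),ray(f,uv,-.1).round(3))
o=arm.get_obs(); print(o['contact_force'],np.abs(o['qvel']).max())
arm.sign_off()
```

```text
diff 10
[ 0.845  0.104 -0.173] [ 0.814  0.099 -0.1  ]
[ 0.845  0.057 -0.173] [ 0.814  0.055 -0.1  ]
[ 0.71   0.104 -0.173] [ 0.687  0.099 -0.1  ]
[ 0.71   0.06  -0.173] [ 0.686  0.058 -0.1  ]
[0.31164053 0.26286702 0.13574136] 0.004113553187858071
the job is handed in; nothing more can be done
```

The weight is in the crate and the job is handed in at about 19.5 s of the 54 s allowed. No verdict came back.

**What I did:**
- I gripped the dark steel weight by its nose, slid it along the bench and raised only the nose onto the strip. It came to rest with the nose about 41 mm past the strip's centre and near the crate's middle line, and I let go.
- I took it again by the handle and tipped it over the strip while moving it forward, with the tool finally about 49° past vertical. Then I released it into the crate.

**Last checks:**
- **Weight:** the top picture shows the bar at the bottom of the crate. It is about 45 mm wide at the expected depth, at y ≈ 0.06–0.10. Its near end is hidden by the crate's wall, but a 150 mm bar in a crate 201 mm deep stays below the rim in any attitude. Two consecutive frames matched within image noise, so I took it to be still.
- **Robot:** the hand is clear and the contact force reads about zero.
- **Bystanders:** the blank and the glue bottle show within about 4 pixels of their starting positions in both views, within the networks' scatter. The mallet matches in the side view, but in the last top view the arm covered it, so that view did not confirm it.

**Doubtful points:**
- The fit of the weight's yaw during the slide was poor, so I corrected the yaw by estimate.
- At mid-tip the tool briefly pressed the weight on the strip or rim with about 25 N at the wrist, well below the 120 N limit.

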